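Clamp a copper block with the hand pump

ROBOT

A 7-joint arm with a two-finger parallel gripper is mounted at the origin on the work surface; the furniture and walls round the work are solid. World frame = base frame: x ahead of the robot, y to its left, z up, the work surface at z = 0. Lengths are in m, angles in rad, forces in N, time in s.
With the tool pointing down it reaches from about 0.4 to 0.85 m from the base axis. Payload 10.4 kg.
Tool frame: the origin (TCP) lies midway between the tips of the shut fingers; the grasp point (between the pads) lies 19 mm behind it; z points along the fingers, x is the direction in which the jaws open and shut, and the axes are right-handed (so a half turn about z gives the same grasp; the last joint's range is limited). The gripper opens to 85 mm and grips with 20 to 120 N. Pads are 22 mm wide; open, the fingers measure 114 mm over their backs; the gripper's body (76 mm by 85 mm) begins 54 mm behind the grasp point. The pads swing forward as they close: fully open they stand 13 mm farther back than shut.
Start: joints at [1.115, 0.332, -0.065, 1.46, 0.022, 1.35, -0.088], TCP at [0.262, -0.567, 0.206] pointing down, gripper open.
Joint ranges: [-2.6, 2.6], [-0.5, 2.12], [-1.47, 1.34], [0.16, 2.42], [-1.27, 4.41], [0.06, 2.06], [-2.6, 2.6]. Speed limits (rad/s): [2.22, 2.22, 2.79, 2.79, 3.14, 3.14, 3.14].

INTERFACE

Orientations are given as a unit quaternion [x, y, z, w].
In Python, from workcell import telemetry, eyes, order gives the robot as it stands.
- The arm moves only by the tool servo_tool, never from a script. Its argument "deltas" is a list of rows, each a list of 3 entries, a list of its own where there are three numbers: the shift along the tool's x, y, z in cm, then the turn about the tool's z in rad, then the finger opening in cm, from 0 to 8.54. A call has 1 to 12 rows; each row shifts and turns the pose as measured when the row begins, along the tool's axes as they then stand; what a row does not reach is not made up. A row lasts 1/12 s, in which the tool goes at most 41.7 mm and 7.16 degrees, less where a joint would pass 70% of its speed; a pose out of reach is approached as far as the arm can. A call is refused whole if a number of a shift passes 4.17 or a number of a turn 0.125, either way. A call with a gripper value outside its range is refused whole. The fingers move at their own pace and stop on an object; "force" is the grip in N (left out, the last holds). Time passes only in rows, so rows that do not move let the fingers close. It gives the time, the measured TCP pose, the force and the opening at its end, in the units of the state.
- telemetry.get_obs(): the state, without advancing time (a new reading comes with each control period).
- eyes.camera(name): name is "scene" or "top" or "wrist"; returns (picture, depth): 480x640x3 uint8, blue, green, red; 480x640 float32, m along the optical axis (not along the pixel's ray), 0 where there is no reading.
- eyes.calibration(name): a dict with "fx", "fy", "cx", "cy" (pixels), "rvec" (rotation vector, rad) and "tvec" (3), from world to camera coordinates, as OpenCV has them. Camera axes: x right, y down, z forward; pixel columns grow to the right and rows downward; lengths in m; the calibration is good to about 2 mm. A picture is of the moment at which its call begins: read the wrist's pose just before it. calibration takes no time and is no camera call; for the wrist camera it gives the pose at the moment of the call.
- order.hand_in(): hands the job in, once; it reports no verdict.
The state is a dict: "clock": time; "joint_pos": joint angles; "joint_velocities": joint speeds; "tau": joint torques, N m; "position": TCP position; "ee_rot": TCP orientation; "ft_force": force on the tool from outside, world axes, zero at the start; "torque": the same for the moment, N m; "grip_width": opening from 0.0 (shut) to 1.0 (fully open).
Only numpy, scipy, OpenCV 4.12 (cv2) and the standard library are available. Lean on these libraries where they do the work, as an engineer would, in place of code of your own. Each camera call takes 0.05 s, during which the arm holds its last target. There are 200 camera calls.

TASK

Stand the brown copper block upright on the clamp bed between the ram and the fixed jaw, its long side along the clamp, and let go of it. Then throw the red and the green toggle fully over towards the clamp without moving the white and black ones, and after that work the pump lever through at least four full strokes, all the way down and all the way back up each time, so that the block ends up squeezed tight against the fixed jaw. Leave the tape roll, the hub and the black steel block where they are.

Things in the scene. Friction and masses are not known exactly. Their poses are not given: they have to be found in the camera images.
- clamp_unit: Grey clamping unit with hand pump, bolted down; place and yaw vary. Dark base plate 205 x 345 x 12 mm (x -110..95, y -180..165 mm). Origin at bench height on the plate; x points from the row of four toggles (at x = -70 mm) to the clamp (line x = 50 mm), y along the clamp from the pump (y = -145 mm; body up to z = 94 mm) to the fixed jaw, z up.
- bed (a point): Point on top of the steel bed (70 mm wide in x, top 20 mm above the bench) where the centre of the block's underside lies when it is hard against the jaw: unit x = 50, y = 95 mm; axes as the unit. Before pumping the gap from ram to jaw is 107 to 113 mm for the 80 mm block; centred in it, the block's origin lies 13 to 17 mm to the -y side of this point.
- ram: Steel ram with a 50 mm wide, 40 mm high face (22 to 62 mm above the bench); origin at the centre of that face; moves along +y of the unit. A full lever stroke drives it 9 to 13 mm forward as the lever goes down; it stays there as the lever returns. Within four full strokes it pushes the block to the jaw; then it slips, holding the block with about 10 N.
- copper_block: Brown copper block with two round holes, 80 x 26 x 95 mm (x, y, z), about 0.55 kg, standing on the bench; origin at the centre of its underside. Grasp it across the 26 mm (its y) near the top.
- pump_lever (a joint): Pump hand lever, rad: 0 = up at rest, 0.75 = fully down against its stop. A spring brings it back up by itself within about half a second when let go. Pressing down on the grip takes about 4 to 12 N.
- lever_grip (a point): Point on the axis of the lever's black grip (26 mm diameter; grip runs 100 to 165 mm from the pivot), 140 mm from the pivot; moves with the lever. At rest the lever points to -x of the unit and 0.38 rad upwards; fully down it points 0.37 rad downwards. At rest the end of the grip reaches 185 mm above the bench: carry things over it.
- lever_pivot (a point): Axis of the lever's hinge (parallel to unit y), 110 mm above the bench; unit x = 40, y = -145 mm.
- toggle_red (a joint): Toggle with a red handle in the tight row of four (34 mm apart along unit y; the order varies), rad: 0 = leaning away from the clamp (-x of the unit, to the robot side), 1.0 = thrown fully over towards the clamp (+x). It stays where it is left and takes about 2 N at its tip.
- toggle_red_tip (a point): Tip of the red toggle (handle 13 mm thick, 44 mm long from its pivot, which is 38 mm above the bench; tip about 77 mm above the bench, 21 mm to the -x side of the pivot at 0 and as far to the +x side at 1.0); moves with the toggle.
- toggle_green (a joint): Toggle with a green handle in the tight row of four (34 mm apart along unit y; the order varies), rad: 0 = leaning away from the clamp (-x of the unit, to the robot side), 1.0 = thrown fully over towards the clamp (+x). It stays where it is left and takes about 2 N at its tip.
- toggle_green_tip (a point): Tip of the green toggle (handle 13 mm thick, 44 mm long from its pivot, which is 38 mm above the bench; tip about 77 mm above the bench, 21 mm to the -x side of the pivot at 0 and as far to the +x side at 1.0); moves with the toggle.
- toggle_white (a joint): Toggle with a white handle in the tight row of four (34 mm apart along unit y; the order varies), rad: 0 = leaning away from the clamp (-x of the unit, to the robot side), 1.0 = thrown fully over towards the clamp (+x). It stays where it is left and takes about 2 N at its tip.
- toggle_white_tip (a point): Tip of the white toggle (handle 13 mm thick, 44 mm long from its pivot, which is 38 mm above the bench; tip about 77 mm above the bench, 21 mm to the -x side of the pivot at 0 and as far to the +x side at 1.0); moves with the toggle.
- toggle_black (a joint): Toggle with a black handle in the tight row of four (34 mm apart along unit y; the order varies), rad: 0 = leaning away from the clamp (-x of the unit, to the robot side), 1.0 = thrown fully over towards the clamp (+x). It stays where it is left and takes about 2 N at its tip.
- toggle_black_tip (a point): Tip of the black toggle (handle 13 mm thick, 44 mm long from its pivot, which is 38 mm above the bench; tip about 77 mm above the bench, 21 mm to the -x side of the pivot at 0 and as far to the +x side at 1.0); moves with the toggle.
- tape_roll: Bystander: roll of beige tape lying flat, 104 mm across, 25 mm high; origin under its centre. Leave alone.
- hub: Bystander: light grey turned hub, 86 mm across, 46 mm high; origin under its centre. Leave alone.
- steel_block: Bystander: black steel block with a ground grey top, 42 x 72 x 49 mm; origin under its centre. Leave alone.
- jaw (a point): Centre of the clamping face of the fixed aluminium jaw (face at unit y = 135 mm, x = 50 mm; 70 mm wide, top 65 mm above the bench); axes as the clamp unit. The grey cylinder block opposite is 74 mm high and ends at unit y = -7 mm.
There are look-alikes about, which are no part of the job. Of the things like the copper_block, leave any that is purple; of the rest the larger one is meant.

How it is judged:
On the way, in this order (a step that is already met when the one before it is completed fails the run):
1. the copper block stands on the bed between ram and jaw, long side along the clamp, let go (x of copper_block in the frame of bed between -0.018 and 0.018 m and z of copper_block in the frame of bed between -0.005 and 0.005 m and angle between copper_block's own z axis and vertical below 0.08 rad and angle between the x axis of copper_block and the y axis of clamp_unit, either way round below 0.2 rad and y of copper_block in the frame of bed between -0.036 and 0.006 m and contact force between the fingers and copper_block below 0.3 N and linear speed of copper_block below 0.02 m/s), for 0.2 s.
2. the red and the green toggle are both thrown over towards the clamp (value of joint each of toggle_red, toggle_green above 0.8 rad and value of joint each of toggle_white, toggle_black below 0.25 rad), for 0.1 s.
3. first stroke: lever pressed down (joint above 0.60 of 0.75) (value of joint pump_lever above 0.6 rad), for 0.05 s.
4. first stroke: lever back up (joint below 0.10) (value of joint pump_lever below 0.1 rad), for 0.05 s.
5. second stroke: lever pressed down (joint above 0.60 of 0.75) (value of joint pump_lever above 0.6 rad), for 0.05 s.
6. second stroke: lever back up (joint below 0.10) (value of joint pump_lever below 0.1 rad), for 0.05 s.
7. third stroke: lever pressed down (joint above 0.60 of 0.75) (value of joint pump_lever above 0.6 rad), for 0.05 s.
8. third stroke: lever back up (joint below 0.10) (value of joint pump_lever below 0.1 rad), for 0.05 s.
9. fourth stroke: lever pressed down (joint above 0.60 of 0.75) (value of joint pump_lever above 0.6 rad), for 0.05 s.
10. fourth stroke: lever back up (joint below 0.10) (value of joint pump_lever below 0.1 rad), for 0.05 s.
At the end, for the whole second after the job is handed in: Block upright (0.08 rad) on the bed, within 18 mm of the clamp line, square within 0.08 rad, within 4 mm of touching the jaw, ram pressing it with over 4 N, at rest; red and green toggles above 0.8, white and black below 0.25; lever up (below 0.10) (all of step 2 and x of copper_block in the frame of bed between -0.018 and 0.018 m and z of copper_block in the frame of bed between -0.005 and 0.005 m and angle between copper_block's own z axis and vertical below 0.08 rad and y of copper_block in the frame of bed between -0.004 and 0.004 m and angle between the x axis of copper_block and the y axis of clamp_unit, either way round below 0.08 rad and contact force between ram and copper_block above 4 N and value of joint pump_lever below 0.1 rad and linear speed of copper_block below 0.01 m/s).
It fails at once if the white or the black toggle is moved (value of joint any of toggle_white, toggle_black above 0.25 rad).
It fails at once if the tape roll is pushed more than 30 mm from its place (distance of tape_roll from where it was at the start of the episode above 0.03 m).
It fails at once if the round hub is pushed more than 30 mm from its place (distance of hub from where it was at the start of the episode above 0.03 m).
It fails at once if the black steel block is pushed more than 30 mm from its place (distance of steel_block from where it was at the start of the episode above 0.03 m).
It also fails if it takes over 61 s, if anything falls off the work surface, if the arm or the gripper's body presses on something with over 40 N, if the wrist force passes 120 N, or if a joint passes its speed limit or range.

## Working session

There is one attempt and no reset: what is moved stays moved. The work goes in short steps, Python scripts to look and compute and a tool call to move; the robot and the scene stay as the last step left them, time stands still between calls to the robot, and variables do not carry over. Pictures are saved under pics/ and viewed, about 8 in all and at most 12, crops included, and the job is handed in when it is done.

Besides the shell and the picture viewer there is one more tool, called after ">>>" by a JSON object that holds its "api" and its "payload", one argument or row to a line. servo_tool: Moves the arm, as the interface text tells. Its arguments: {"type":"object","properties":{"deltas":{"type":"array"},"force":{"type":"number"}},"required":["deltas"]}

```bash
mkdir -p pics; cat > h.py <<'E'
import numpy as np, cv2
from workcell import telemetry, eyes, order
def cal(n):
    c=eyes.calibration(n);R=cv2.Rodrigues(np.array(c['rvec'],float))[0];return c,R,np.array(c['tvec'],float).ravel()
def cloud(n,d,cc=None):
    c,R,t=cc or cal(n);v,u=np.mgrid[:480,:640]
    P=np.stack([(u-c['cx'])/c['fx']*d,(v-c['cy'])/c['fy']*d,d],-1)
    return (P-t)@R
def onplane(cc,u,v,z):
    c,R,t=cc;r=R.T@np.array([(u-c['cx'])/c['fx'],(v-c['cy'])/c['fy'],1]);o=-R.T@t
    return o+r*(z-o[2])/r[2]
E
python3 - <<'E'
from h import *
o=telemetry.get_obs();print({k:np.round(v,3) for k,v in o.items()})
for n in('top','scene'):
    cc=cal(n);p,d=eyes.camera(n);cv2.imwrite(f'pics/{n}.png',p);np.savez(f'{n}.npz',p=p,d=d,W=cloud(n,d,cc))
    print(n,-cc[1].T@cc[2],cc[0]['fx'],(d>0).mean())
E
```

```text
{'clock': np.float64(0.0), 'joint_pos': array([ 1.115,  0.333, -0.065,  1.461,  0.022,  1.35 , -0.089]), 'joint_velocities': array([-0.   ,  0.001, -0.   , -0.001,  0.003, -0.002,  0.   ]), 'tau': array([ 2.0000e-03, -6.2545e+01,  5.0000e-02, -3.9161e+01,  1.6000e-02,
        1.0000e-02, -0.0000e+00]), 'position': array([ 0.262, -0.567,  0.205]), 'ee_rot': array([ 0.842, -0.539, -0.001, -0.   ]), 'ft_force': array([-0.332, -1.005,  0.679]), 'torque': array([-0.019, -0.038, -0.028]), 'grip_width': np.float64(0.997)}
top [ 0.33422343 -0.00738325  1.48894581] 619.1801686587894 0.9957063802083334
scene [-0.29009214  0.35987015  0.79751081] 473.3298429654282 0.9959993489583333
```

View pics/top.png

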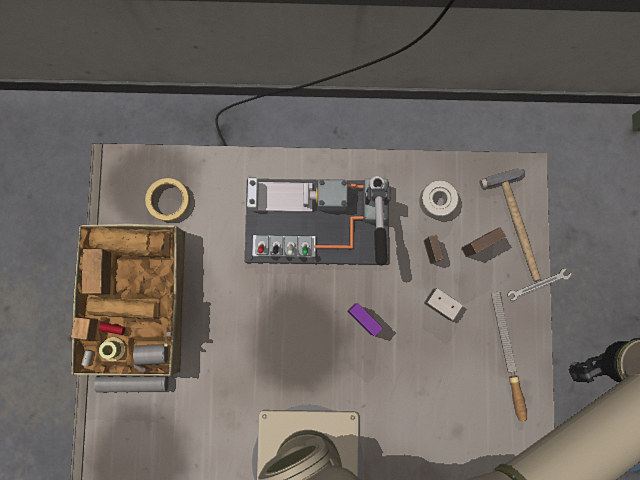

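View pics/scene.png

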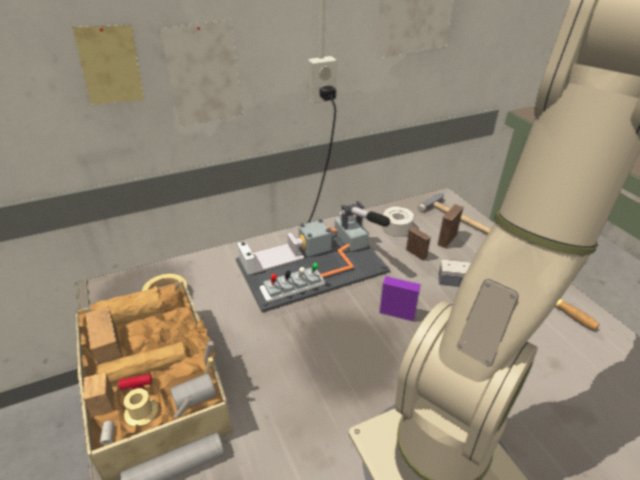

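The top view shows the clamp unit at about (318,220). Its toggles run red, black, white, green from the jaw end at (262–305, 247), and the lever grip is at (380,245). The larger brown block is at (485,243), with a smaller one at (433,250). The purple look-alike is at (365,320) and the bystander steel block at (444,304). I'll measure these next.

```bash
python3 - <<'E'
from h import *
T=np.load('top.npz');W=T['W'];p=T['p'];hsv=cv2.cvtColor(p,cv2.COLOR_BGR2HSV)
S=np.load('scene.npz');WS=S['W']
def box(u0,u1,v0,v1):
    m=np.zeros((480,640),bool);m[v0:v1,u0:u1]=1;return m
def rect(m,name,W=W):
    q=W[m]; r=cv2.minAreaRect((q[:,:2]*1000).astype(np.float32)); b=cv2.boxPoints(r)
    print(name,m.sum(),'c',np.round(r[0],1),'sz',np.round(r[1],1),'ang',round(r[2],1),'z',np.round(np.percentile(q[:,2],[5,50,95]),4))
for nm,b in(('big',(455,515,220,262)),('small',(420,450,230,270))):
    m=box(*b);z=W[...,2];
    print(nm,np.percentile(z[m],[50,90,99])); zt=np.percentile(z[m],98)
    rect(m&(abs(z-zt)<.008),nm)
    # scene cross-check: same neighbourhood
    c=W[m&(abs(z-zt)<.008)].mean(0)
    ms=(np.hypot(WS[...,0]-c[0],WS[...,1]-c[1])<.07)&(abs(WS[...,2]-zt)<.008)
    if ms.sum()>10: rect(ms,nm+' scene',WS)
# base plate: z 8..16mm
z=W[...,2];m=box(235,400,170,270)
mp=m&(z>.006)&(z<.017)&(hsv[...,2]<110);rect(mp,'plate')
mj=m&box(235,330,170,220)[:]&(z>.055)&(z<.07);rect(mj,'jaw?')
mb=m&box(250,320,175,220)&(abs(z-.02)<.004);rect(mb,'bed')
mc=box(310,352,170,220)&(abs(z-.074)<.005);rect(mc,'cyl')
for nm,b in(('red',(254,270,236,258)),('black',(270,284,236,258)),('white',(284,298,236,258)),('green',(298,314,236,258))):
    mm=box(*b);mt=mm&(z>np.percentile(z[mm],90));print(nm,W[mt].mean(0).round(4),z[mm].max())
mg=box(370,392,225,266)&(z>.1);rect(mg,'grip')
print(W[mg][np.argmin(W[mg][:,0])])
mh=box(240,400,170,270)
cv2.imwrite('pics/t2.png',np.vstack([cv2.resize(p[165:275,235:395],(800,550),interpolation=cv2.INTER_CUBIC)]))
E
```

```text
big [0.00141909 0.09463658 0.10058365]
big 363 c [ 516.3 -404.6] sz [25.9 81.2] ang 29.5 z [0.0922 0.0959 0.1005]
big scene 176 c [ 514.1 -401.2] sz [27.2 86.8] ang 30.9 z [0.0924 0.0943 0.0968]
small [0.00186889 0.07052583 0.0765128 ]
small 188 c [ 498.8 -289.8] sz [57.8 20. ] ang 17.1 z [0.068  0.0713 0.0761]
small scene 118 c [ 504.1 -315.2] sz [59.8 85.9] ang 15.2 z [0.0678 0.0698 0.0721]
plate 5400 c [565.1 -28.1] sz [205.8 372.1] ang 0.4 z [0.0072 0.0119 0.0162]
jaw? 435 c [622.5  54.6] sz [ 69.5 192.5] ang 1.1 z [0.0571 0.0642 0.0695]
bed 1219 c [615.7  63.8] sz [ 98.5 165.7] ang 0.8 z [0.0164 0.0196 0.0233]
cyl 675 c [621.7 -48.7] sz [62.6 70.2] ang 1.0 z [0.0699 0.074  0.0783]
red [0.4647 0.0972 0.2765] 1.4889458059385472
black [0.4793 0.0779 0.1266] 1.4889458059385472
white [0.4731 0.0431 0.1709] 1.4889458059385472
green [0.485  0.0126 0.0787] 0.08972166156994991
grip 450 c [ 421.8 -104.3] sz [ 62.8 253.5] ang 56.0 z [0.1505 0.1706 0.1838]
[ 0.33422343 -0.00738325  1.48894581]
```

View pics/t2.png

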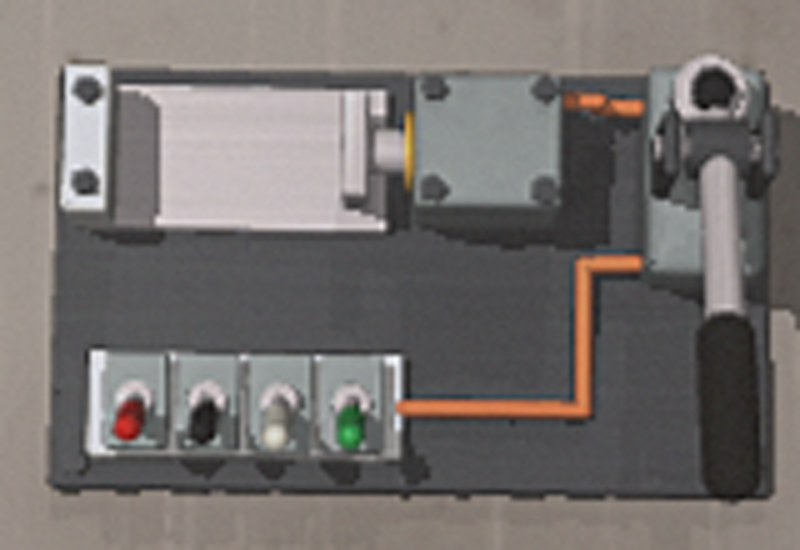

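```bash
python3 - <<'E'
from h import *
cc=cal('top')
f=lambda x,y,z:onplane(cc,235+x/5-.4,165+y/5-.4,z)[:2]*1000
for n,x,y,z in[('jaw TL',68,66,.065),('jaw TR',110,66,.065),('jaw BR',108,208,.065),('jaw BL',62,208,.065),('cyl TL',416,75,.074),('cyl BL',416,207,.074),('cyl TR',560,77,.074),('cyl BR',560,208,.074),('ram face top',342,92,.062),('ram face bot',342,205,.062),('plate BL',50,488,.012),('plate BR',772,495,.012),('red',127,428,.072),('black',202,428,.072),('white',275,436,.072),('green',350,428,.072),('grip end',730,490,.18),('grip start',725,318,.152)]: print(n,f(x,y,z).round(1))
p=cv2.imread('pics/top.png');d=np.load('top.npz')['W'][...,2]
for nm,(u0,u1,v0,v1),z0,h in(('big',(455,515,220,262),.085,.095),('small',(420,450,230,270),.06,.07)):
    m=np.zeros((480,640),np.uint8);m[v0:v1,u0:u1]=(d[v0:v1,u0:u1]>z0)
    q=np.argwhere(m)[:,::-1];q=np.array([onplane(cc,u,v,h)[:2]*1000 for u,v in q],np.float32);print(nm,cv2.minAreaRect(q))
E
```

```text
jaw TL [655.2 148.1]
jaw TR [655.6 128.5]
jaw BR [588.1 127.4]
jaw BL [587.7 148.7]
cyl TL [652.3 -14.9]
cyl BL [589.8 -16. ]
cyl TR [652.7 -82.1]
cyl BR [590.7 -82.8]
ram face top [646.1  19.7]
ram face bot [592.3  18.5]
plate BL [461.4 155.9]
plate BR [ 464.4 -189.6]
red [484.5 114.9]
black [485.2  80.5]
white [482.1  46.9]
green [486.4  12.5]
grip end [ 451.4 -151. ]
grip start [ 529.3 -151.4]
big ((515.4202880859375, -405.8586120605469), (124.15373229980469, 70.6053237915039), 78.17252349853516)
small ((488.2096862792969, -286.2174377441406), (86.86099243164062, 52.35101318359375), 8.793530464172363)
```

```bash
cat > plan.py <<'E'
import sys,json
from h import *
from scipy.spatial.transform import Rotation as Ro
# plan.py x y z(mm) toolx_angle_deg rows opening_cm
def plan(x,y,z,a,n,op):
    o=telemetry.get_obs();R=Ro.from_quat(o['ee_rot']).as_matrix();p=o['position']*100
    th=np.arctan2(R[1,0],R[0,0]);dw=(np.radians(a)-th+np.pi)%(2*np.pi)-np.pi
    st=(np.array([x,y,z])/10-p)/n
    print('t',round(float(o['clock']),2),'pos',o['position'].round(4),'xang',round(np.degrees(th),1),'tilt',R[:,2].round(3),'F',o['ft_force'].round(1),'w',round(float(o['grip_width']),3))
    rows=[]
    for i in range(n):
        t=th+dw*i/n;c,s=np.cos(t),np.sin(t)
        Rx=np.array([[c,s,0],[s,-c,0],[0,0,-1]])
        rows.append([[round(float(q),2) for q in Rx.T@st],round(float(-dw/n),3),op])
    print(json.dumps(rows))
if __name__=='__main__':
    v=[float(q) for q in sys.argv[1:]];plan(*v[:4],int(v[4]),v[5])
E
python3 plan.py 516 -405 205 29.5 14 8.54
```

```text
t 0.1 pos [ 0.262  -0.567   0.2052] xang -65.2 tilt [-0.001  0.001 -1.   ] F [0.3 0.3 0.4] w 0.997
[[[-0.29, -2.13, 0.0], -0.118, 8.54], [[-0.04, -2.15, 0.0], -0.118, 8.54], [[0.22, -2.14, 0.0], -0.118, 8.54], [[0.47, -2.1, 0.0], -0.118, 8.54], [[0.71, -2.03, 0.0], -0.118, 8.54], [[0.95, -1.93, 0.0], -0.118, 8.54], [[1.17, -1.81, 0.0], -0.118, 8.54], [[1.37, -1.66, 0.0], -0.118, 8.54], [[1.56, -1.48, 0.0], -0.118, 8.54], [[1.72, -1.29, 0.0], -0.118, 8.54], [[1.86, -1.08, 0.0], -0.118, 8.54], [[1.98, -0.85, 0.0], -0.118, 8.54], [[2.06, -0.61, 0.0], -0.118, 8.54], [[2.12, -0.37, 0.0], -0.118, 8.54]]
```

>>> {"api": "servo_tool", "payload": {
  "deltas": [
    [[-0.3,-2.1,0],-0.118,8.54],
    [[0,-2.15,0],-0.118,8.54],
    [[0.2,-2.1,0],-0.118,8.54],
    [[0.5,-2.1,0],-0.118,8.54],
    [[0.7,-2,0],-0.118,8.54],
    [[0.95,-1.9,0],-0.118,8.54],
    [[1.2,-1.8,0],-0.118,8.54],
    [[1.4,-1.7,0],-0.118,8.54],
    [[1.6,-1.5,0],-0.118,8.54],
    [[1.7,-1.3,0],-0.118,8.54],
    [[1.9,-1.1,0],-0.118,8.54],
    [[2,-0.85,0],-0.118,8.54]
  ]
}}

```text
clock: 1.1
position: [0.4781, -0.4205, 0.1988]
ee_rot: [0.986, 0.164, -0.004, -0.004]
ft_force: [0.0, 0.7, 0.1]
grip_width: 0.998
```

```bash
python3 plan.py 516 -405 205 29.5 4 8.54
```

```text
t 1.1 pos [ 0.4781 -0.4205  0.1988] xang 18.9 tilt [-0.01   0.007 -1.   ] F [0.  0.7 0.1] w 0.998
[[[1.02, -0.06, -0.16], -0.046, 8.54], [[1.02, -0.01, -0.16], -0.046, 8.54], [[1.02, 0.03, -0.16], -0.046, 8.54], [[1.02, 0.08, -0.16], -0.046, 8.54]]
```

>>> {"api": "servo_tool", "payload": {
  "deltas": [
    [[1.0,0,-0.15],-0.046,8.54],
    [[1.0,0,-0.15],-0.046,8.54],
    [[1.0,0,-0.15],-0.046,8.54],
    [[1.0,0.1,-0.15],-0.046,8.54],
    [[0,0,0],0,8.54]
  ]
}}

```text
clock: 1.52
position: [0.521, -0.3981, 0.2018]
ee_rot: [0.964, 0.267, -0.004, -0.008]
ft_force: [0.7, 0.9, -0.6]
grip_width: 0.999
```

```bash
python3 - <<'E'
from h import *
o=telemetry.get_obs();cc=cal('wrist');p,d=eyes.camera('wrist');cv2.imwrite('pics/w1.png',p)
W=cloud('wrist',d,cc);np.savez('w1.npz',p=p,d=d,W=W)
print(o['clock'],o['position'],o['ee_rot'],'cam',-cc[1].T@cc[2])
z=W[...,2];m=((abs(z-.095)<.006)&(np.hypot(W[...,0]-.516,W[...,1]+.405)<.06)).astype(np.uint8)
m=cv2.morphologyEx(m,cv2.MORPH_OPEN,np.ones((5,5)))
q=np.argwhere(m)[:,::-1];print(len(q),np.median(z[m>0]),q.min(0),q.max(0))
x=np.array([onplane(cc,u,v,.095)[:2]*1000 for u,v in q],np.float32);print(cv2.minAreaRect(x))
E
```

```text
1.5167 [ 0.52096676 -0.39814892  0.20184494] [ 0.96373867  0.266709   -0.0039546  -0.00764479] cam [ 0.4880937  -0.34211754  0.37191552]
4100 0.09593763425900698 [290 172] [328 284]
((514.121826171875, -403.0179138183594), (25.99166488647461, 80.45281982421875), 29.474271774291992)
```

View pics/w1.png

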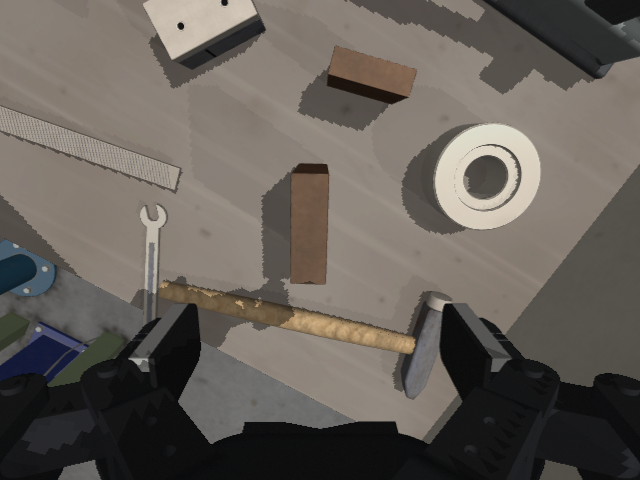

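The wrist view shows the block's top at pixels (290–328, 172–284). It measures 26 x 80.5 mm at z 0.095, centred at (514,-403), turned 29.5°. That matches the copper block, so I'll descend.

```bash
python3 plan.py 514.3 -403.2 56 29.5 6 8.54
```

```text
t 1.57 pos [ 0.5199 -0.3989  0.2016] xang 30.7 tilt [-0.012  0.012 -1.   ] F [-0.6 -0.5  0.8] w 0.999
[[[-0.12, 0.01, 2.43], 0.004, 8.54], [[-0.12, 0.01, 2.43], 0.004, 8.54], [[-0.12, 0.01, 2.43], 0.004, 8.54], [[-0.12, 0.01, 2.43], 0.004, 8.54], [[-0.12, 0.02, 2.43], 0.004, 8.54], [[-0.12, 0.02, 2.43], 0.004, 8.54]]
```

>>> {"api": "servo_tool", "payload": {
  "deltas": [
    [[-0.1,0,2.4],0.004,8.54],
    [[-0.1,0.05,2.4],0.004,8.54],
    [[-0.1,0.05,2.4],0.004,8.54],
    [[-0.1,0.05,2.4],0.004,8.54],
    [[-0.1,0.05,2.4],0.004,8.54],
    [[0,0,2.0],0.004,8.54],
    [[0,0,0],0,8.54]
  ]
}}

```text
clock: 2.15
position: [0.5088, -0.4066, 0.0561]
ee_rot: [0.97, 0.244, -0.006, -0.006]
ft_force: [-0.1, 0.2, -0.4]
grip_width: 0.998
```

```bash
python3 plan.py 514.3 -403.2 55 29.5 1 8.54
```

```text
t 2.15 pos [ 0.5088 -0.4066  0.0561] xang 28.2 tilt [-0.014  0.009 -1.   ] F [-0.1  0.2 -0.4] w 0.998
[[[0.65, -0.04, 0.11], -0.023, 8.54]]
```

>>> {"api": "servo_tool", "payload": {
  "deltas": [
    [[0.65,0,0],-0.02,8.54],
    [[0,0,0],0,2],
    [[0,0,0],0,0],
    [[0,0,0],0,0],
    [[0,0,0],0,0],
    [[0,0,0],0,0],
    [[0,0,0],0,0]
  ],
  "force": 60
}}

```text
clock: 2.73
position: [0.5158, -0.406, 0.0619]
ee_rot: [0.968, 0.252, -0.004, -0.004]
ft_force: [-0.1, 1.2, -5.6]
grip_width: 0.283
```

```bash
python3 plan.py 514.3 -403.2 290 29.5 7 0
```

```text
t 2.73 pos [ 0.5158 -0.406   0.0619] xang 29.2 tilt [-0.01   0.005 -1.   ] F [-0.1  1.2 -5.6] w 0.283
[[[0.0, -0.04, -3.26], -0.001, 0.0], [[0.0, -0.04, -3.26], -0.001, 0.0], [[0.0, -0.04, -3.26], -0.001, 0.0], [[0.0, -0.04, -3.26], -0.001, 0.0], [[0.0, -0.04, -3.26], -0.001, 0.0], [[0.0, -0.04, -3.26], -0.001, 0.0], [[0.0, -0.04, -3.26], -0.001, 0.0]]
```

>>> {"api": "servo_tool", "payload": {
  "deltas": [
    [[0,0,-1],0,0],
    [[0,0,-2.5],0,0],
    [[0,0,-3.3],0,0],
    [[0,0,-3.3],0,0],
    [[0,0,-3.3],0,0],
    [[0,0,-3.3],0,0],
    [[0,0,-3.3],0,0],
    [[0,0,-2.5],0,0],
    [[0,0,0],0,0]
  ],
  "force": 80
}}

```text
clock: 3.48
position: [0.5135, -0.4043, 0.2949]
ee_rot: [0.968, 0.252, -0.009, -0.009]
ft_force: [1.3, -0.9, -4.1]
grip_width: 0.268
```

```bash
python3 plan.py 621 73.5 295 0.7 20 0
```

```text
t 3.48 pos [ 0.5135 -0.4043  0.2949] xang 29.3 tilt [-0.021  0.014 -1.   ] F [ 1.3 -0.9 -4.1] w 0.268
[[[1.64, -1.82, -0.0], 0.025, 0.0], [[1.59, -1.86, -0.0], 0.025, 0.0], [[1.54, -1.9, -0.0], 0.025, 0.0], [[1.5, -1.94, -0.0], 0.025, 0.0], [[1.45, -1.98, -0.0], 0.025, 0.0], [[1.4, -2.01, -0.0], 0.025, 0.0], [[1.35, -2.05, -0.0], 0.025, 0.0], [[1.3, -2.08, -0.0], 0.025, 0.0], [[1.24, -2.11, -0.0], 0.025, 0.0], [[1.19, -2.14, -0.0], 0.025, 0.0], [[1.14, -2.17, -0.0], 0.025, 0.0], [[1.08, -2.2, -0.0], 0.025, 0.0], [[1.03, -2.22, -0.0], 0.025, 0.0], [[0.97, -2.25, -0.0], 0.025, 0.0], [[0.92, -2.27, -0.0], 0.025, 0.0], [[0.86, -2.29, -0.0], 0.025, 0.0], [[0.8, -2.31, -0.0], 0.025, 0.0], [[0.74, -2.33, -0.0], 0.025, 0.0], [[0.68, -2.35, -0.0], 0.025, 0.0], [[0.63, -2.37, -0.0], 0.025, 0.0]]
```

>>> {"api": "servo_tool", "payload": {
  "deltas": [
    [[0.8,-0.9,0],0.025,0],
    [[1.6,-1.8,0],0.025,0],
    [[1.6,-1.9,0],0.025,0],
    [[1.5,-1.9,0],0.025,0],
    [[1.5,-2,0],0.025,0],
    [[1.4,-2,0],0.025,0],
    [[1.4,-2,0],0.025,0],
    [[1.3,-2.1,0],0.025,0],
    [[1.3,-2.1,0],0.025,0],
    [[1.2,-2.1,0],0.025,0],
    [[1.1,-2.2,0],0.025,0],
    [[1.1,-2.2,0],0.025,0]
  ]
}}

```text
clock: 4.48
position: [0.5739, -0.1254, 0.2851]
ee_rot: [0.996, 0.092, -0.019, -0.01]
ft_force: [1.2, 0.2, -5.3]
grip_width: 0.272
```

```bash
python3 plan.py 621 73.5 280 0.7 9 0
```

```text
t 4.48 pos [ 0.5739 -0.1254  0.2851] xang 10.6 tilt [-0.039  0.015 -0.999] F [ 1.2  0.2 -5.3] w 0.272
[[[0.92, -2.08, 0.06], 0.019, 0.0], [[0.88, -2.09, 0.06], 0.019, 0.0], [[0.84, -2.11, 0.06], 0.019, 0.0], [[0.8, -2.13, 0.06], 0.019, 0.0], [[0.76, -2.14, 0.06], 0.019, 0.0], [[0.72, -2.15, 0.06], 0.019, 0.0], [[0.68, -2.17, 0.06], 0.019, 0.0], [[0.63, -2.18, 0.06], 0.019, 0.0], [[0.59, -2.19, 0.06], 0.019, 0.0]]
```

>>> {"api": "servo_tool", "payload": {
  "deltas": [
    [[0.9,-2.1,0],0.019,0],
    [[0.9,-2.1,0],0.019,0],
    [[0.9,-2.1,0],0.019,0],
    [[0.8,-2.1,0],0.019,0],
    [[0.8,-2.1,0],0.019,0],
    [[0.7,-2.1,0],0.019,0],
    [[0.7,-2.1,0],0.019,0],
    [[0.6,-2,0],0.019,0],
    [[0.5,-1.5,0],0.019,0],
    [[0,0,0],0,0]
  ]
}}

```text
clock: 5.32
position: [0.616, 0.0793, 0.2736]
ee_rot: [1.0, 0.006, -0.029, -0.008]
ft_force: [-0.9, 0.5, -5.0]
grip_width: 0.274
```

```bash
python3 - <<'E'
from plan import *
plan(621,73.5,150,0.7,4,0)
cc=cal('wrist');p,d=eyes.camera('wrist');cv2.imwrite('pics/w2.png',p);W=cloud('wrist',d,cc);np.savez('w2.npz',p=p,d=d,W=W)
z=W[...,2];x=W[...,0];y=W[...,1]
def q(n,m):
    a=W[m]; print(n,m.sum(),a.mean(0).round(4) if m.sum() else '',np.percentile(a,[3,97],axis=0).round(4).tolist() if m.sum() else '')
near=(d>.05)
q('jawtop',near&(abs(z-.065)<.006)&(y>.11)&(y<.17)&(x>.57)&(x<.67))
q('cyl',near&(abs(z-.074)<.005)&(y>-.1)&(y<.0)&(x>.57)&(x<.67))
q('ram',near&(abs(z-.062)<.005)&(y>-.0)&(y<.03)&(x>.57)&(x<.67))
q('bed',near&(abs(z-.02)<.004)&(y>.02)&(y<.13)&(x>.57)&(x<.67))
E
```

```text
t 5.32 pos [0.616  0.0793 0.2736] xang 0.7 tilt [-0.059  0.017 -0.998] F [-0.9  0.5 -5. ] w 0.274
[[[0.12, 0.15, 3.09], -0.0, 0], [[0.12, 0.15, 3.09], -0.0, 0], [[0.12, 0.15, 3.09], -0.0, 0], [[0.12, 0.15, 3.09], -0.0, 0]]
jawtop 1767 [0.62   0.1414 0.0661] [[0.5869, 0.1311, 0.0636], [0.6522, 0.1516, 0.0706]]
cyl 0  
ram 61 [0.6422 0.017  0.0622] [[0.6401, 0.0113, 0.0576], [0.6443, 0.0218, 0.064]]
bed 2915 [0.631 0.096 0.021] [[0.5886, 0.0283, 0.0194], [0.6539, 0.1275, 0.0225]]
```

View pics/w2.png

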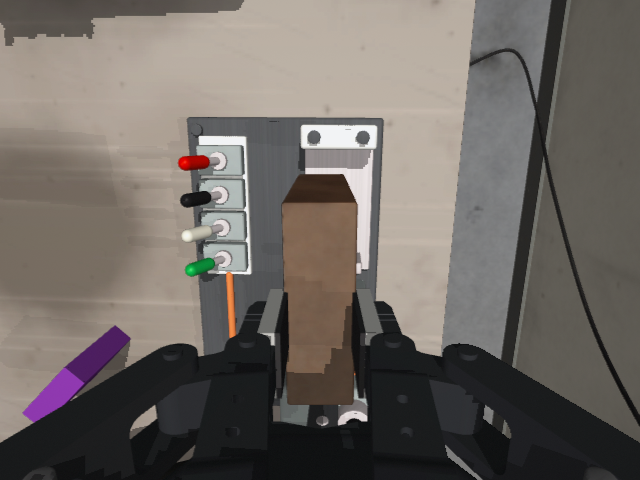

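Red, black, white and green toggles are confirmed at about (190,160–268), and the block is held over the bed. The tool tilt has drifted to 0.06 rad, so the planner now uses the full orientation.

```bash
python3 - <<'E'
s=open('plan.py').read()
s=s.replace("    print(json.dumps(rows))","    print(json.dumps(rows)) if abs(dw)>.1 else print('each',[round(float(q),2) for q in R.T@st],'turn',round(float(-dw/n),3),'x',n)")
open('plan.py','w').write(s)
E
python3 plan.py 624.5 70.5 98 0.7 7 0
```

```text
t 5.37 pos [0.6157 0.0777 0.2734] xang 0.7 tilt [-0.059  0.016 -0.998] F [ 0.1  0.8 -5.5] w 0.269
each [0.27, 0.14, 2.49] turn -0.0 x 7
```

>>> {"api": "servo_tool", "payload": {
  "deltas": [
    [[0.25,0.15,1.5],0,0],
    [[0.25,0.15,2.5],0,0],
    [[0.25,0.15,2.5],0,0],
    [[0.25,0.15,2.5],0,0],
    [[0.25,0.15,2.5],0,0],
    [[0.25,0.15,2.5],0,0],
    [[0.25,0.15,1.5],0,0],
    [[0,0,0],0,0]
  ]
}}

```text
clock: 6.03
position: [0.6207, 0.06, 0.1068]
ee_rot: [0.999, 0.004, -0.032, -0.005]
ft_force: [-1.2, -0.6, -4.9]
grip_width: 0.27
```

```bash
python3 plan.py 624.5 70 86 0.7 3 0
```

```text
t 6.03 pos [0.6207 0.06   0.1068] xang 0.5 tilt [-0.064  0.01  -0.998] F [-1.2 -0.6 -4.9] w 0.27
each [0.17, -0.32, 0.69] turn -0.001 x 3
```

>>> {"api": "servo_tool", "payload": {
  "deltas": [
    [[0.2,-0.6,0],0,0],
    [[0.2,-0.5,0.4],0,0],
    [[0,0,0.6],0,0],
    [[0,0,0.4],0,0],
    [[0,0,0],0,0]
  ]
}}

```text
clock: 6.45
position: [0.6245, 0.0706, 0.0939]
ee_rot: [0.999, 0.003, -0.031, -0.005]
ft_force: [0.0, 1.0, -5.2]
grip_width: 0.269
```

```bash
python3 - <<'E'
from plan import *
plan(624.5,70,83,.7,1,0)
cc=cal('wrist');p,d=eyes.camera('wrist');cv2.imwrite('pics/w3.png',p);W=cloud('wrist',d,cc)
z=W[...,2]
c,R,t=cc
print('cam',-R.T@t)
for v in range(150,420,15):
    print(v,W[v,320].round(3),p[v,320])
E
```

```text
t 6.45 pos [0.6245 0.0706 0.0939] xang 0.4 tilt [-0.062  0.01  -0.998] F [ 0.   1.  -5.2] w 0.269
each [0.06, 0.07, 1.09] turn -0.006 x 1
cam [0.63485395 0.13690548 0.26322164]
150 [0.62  0.126 0.022] [134 134 140]
165 [0.62  0.117 0.021] [133 133 139]
180 [0.623 0.113 0.064] [27 37 54]
195 [0.626 0.114 0.113] [27 37 54]
210 [0.627 0.111 0.128] [ 83 100 124]
225 [0.627 0.105 0.128] [ 83 100 126]
240 [0.627 0.1   0.128] [ 82 102 128]
255 [0.627 0.095 0.128] [ 82 102 126]
270 [0.627 0.089 0.127] [ 80 100 124]
285 [0.627 0.084 0.129] [ 77  95 121]
300 [0.627 0.078 0.128] [ 73  90 114]
315 [0.627 0.072 0.129] [ 75  91 113]
330 [0.627 0.066 0.129] [ 73  88 114]
345 [0.627 0.06  0.128] [ 74  89 111]
360 [0.627 0.054 0.128] [ 79  96 119]
375 [0.627 0.047 0.128] [45 57 71]
390 [0.627 0.041 0.129] [48 59 73]
405 [ 0.624 -0.012  0.069] [56 56 53]
```

View pics/w3.png

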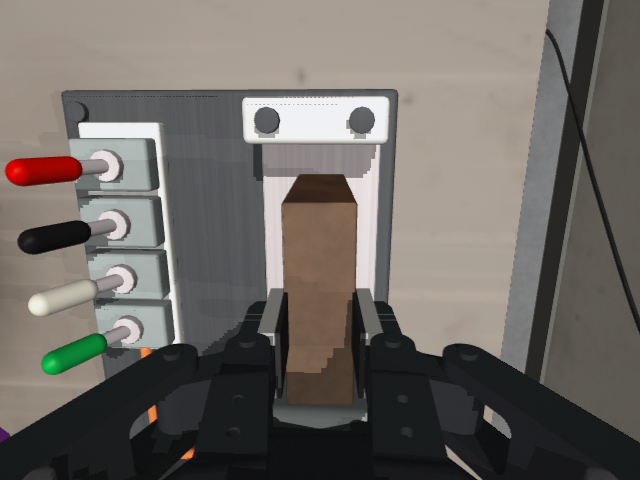

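The block top is at z 0.128, so the underside is 13 mm above the bed. The +y end is at y 0.113, against the jaw face at about 0.129, so it is centred. Lowering it.

>>> {"api": "servo_tool", "payload": {
  "deltas": [
    [[0,0,0.5],0,0],
    [[0,0,0.5],0,0],
    [[0,0,0.2],0,0],
    [[0,0,0.1],0,0]
  ]
}}

```text
clock: 6.83
position: [0.6249, 0.0708, 0.082]
ee_rot: [1.0, 0.003, -0.029, -0.005]
ft_force: [-1.3, -1.0, 9.8]
grip_width: 0.27
```

```bash
python3 plan.py 624.5 70 82 0.7 1 0
```

```text
t 6.83 pos [0.6249 0.0708 0.082 ] xang 0.4 tilt [-0.059  0.009 -0.998] F [-1.3 -1.   9.8] w 0.27
each [-0.04, 0.08, 0.0] turn -0.006 x 1
```

>>> {"api": "servo_tool", "payload": {
  "deltas": [
    [[0,0,0],0,3.5],
    [[0,0,0],0,4.5],
    [[0,0,0],0,6],
    [[0,0,0],0,7],
    [[0,0,0],0,7],
    [[0,0,-0.5],0,7],
    [[0,0,-2],0,7],
    [[0,0,-2.5],0,7],
    [[0,0,-3],0,7],
    [[0,0,-2],0,7],
    [[0,0,0],0,7]
  ]
}}

```text
clock: 7.75
position: [0.6317, 0.0703, 0.19]
ee_rot: [1.0, 0.003, -0.028, -0.005]
ft_force: [1.1, -0.8, 0.7]
grip_width: 0.818
```

```bash
python3 - <<'E'
from plan import *
plan(455,118,180,.7,6,0)
cc=cal('wrist');p,d=eyes.camera('wrist');W=cloud('wrist',d,cc);np.savez('w4.npz',p=p,d=d,W=W);cv2.imwrite('pics/w4.png',p)
z=W[...,2];x=W[...,0];y=W[...,1]
m=(abs(z-.115)<.006)&(np.hypot(x-.62,y-.073)<.06)
r=cv2.minAreaRect((W[m][:,:2]*1000).astype(np.float32));print(r,np.median(z[m]),m.sum())
j=(abs(z-.065)<.005)&(y>.11)&(y<.16)&(x>.58)&(x<.66);r=cv2.minAreaRect((W[j][:,:2]*1000).astype(np.float32));print('jaw',r)
h=cv2.cvtColor(p,cv2.COLOR_BGR2HSV)
g=(y>-.02)&(y<.15)&(x>.44)&(x<.54)&(z>.03)
for n,mm in(('red',((h[...,0]<8)|(h[...,0]>172))&(h[...,1]>150)),('green',(h[...,0]>45)&(h[...,0]<75)&(h[...,1]>120)),('black',(h[...,2]<60)&(z>.055)),('white',(h[...,2]>130)&(h[...,1]<60)&(z>.055))):
    k=g&mm
    if k.sum(): q=W[k];print(n,k.sum(),q.mean(0).round(4),'tip',q[q[:,0]<np.percentile(q[:,0],25)].mean(0).round(4),'zmax',q[:,2].max().round(4))
E
```

```text
t 7.75 pos [0.6317 0.0703 0.19  ] xang 0.4 tilt [-0.056  0.011 -0.998] F [ 1.1 -0.8  0.7] w 0.818
each [-2.93, -0.81, 0.34] turn -0.001 x 6
((622.0112915039062, 73.50262451171875), (26.134410858154297, 80.02510070800781), 0.5667062401771545) 0.11593472488199637 5190
jaw ((619.5628662109375, 132.76930236816406), (70.21276092529297, 39.122344970703125), 0.19618111848831177)
red 727 [0.489  0.1173 0.0751] tip [0.4826 0.1173 0.084 ] zmax 0.0875
green 625 [0.4876 0.0167 0.0736] tip [0.4809 0.0169 0.0822] zmax 0.086
black 683 [0.4883 0.0837 0.0742] tip [0.4819 0.0838 0.0832] zmax 0.0864
white 634 [0.4865 0.0513 0.0734] tip [0.4793 0.0506 0.082 ] zmax 0.0853
```

View pics/w4.png

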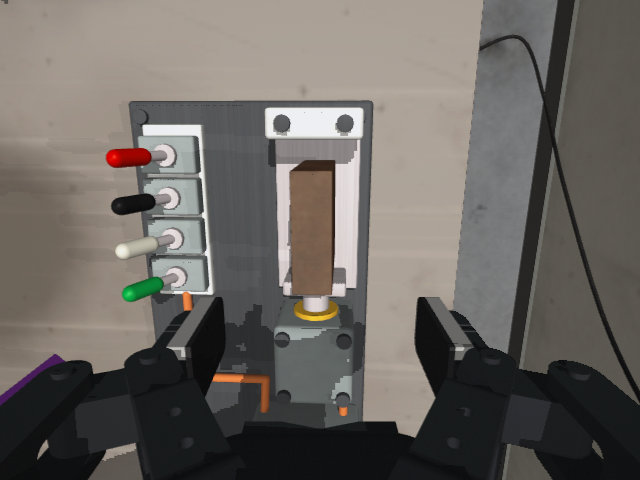

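The block now stands at (622.0, 73.5), turned 0.6°, with its top at 0.116. That is inside the tolerances and it has been released. Toggle tips are at y of about 116 (red), 82 (black), 49 (white) and 15 (green). Next is red, with fingers shut and biased outward.

```bash
python3 plan.py 442 119 175 0.7 7 0
```

```text
t 7.8 pos [0.6313 0.0702 0.1884] xang 0.4 tilt [-0.057  0.01  -0.998] F [-0.4  1.   0.3] w 0.82
each [-2.68, -0.71, 0.35] turn -0.001 x 7
```

>>> {"api": "servo_tool", "payload": {
  "deltas": [
    [[-2.7,-0.7,0.1],0,0],
    [[-2.7,-0.7,0.15],0,0],
    [[-2.7,-0.7,0.15],0,0],
    [[-2.7,-0.7,0.15],0,0],
    [[-2.7,-0.7,0.15],0,0],
    [[-2.7,-0.7,0.15],0,0],
    [[-2.7,-0.7,0.15],0,0],
    [[0,0,0],0,0]
  ]
}}

```text
clock: 8.47
position: [0.4308, 0.1184, 0.1816]
ee_rot: [0.999, 0.002, -0.033, -0.005]
ft_force: [1.3, -0.0, -0.1]
grip_width: 0.003
```

```bash
python3 plan.py 442 119 63 0.7 5 0
```

```text
t 8.47 pos [0.4308 0.1184 0.1816] xang 0.2 tilt [-0.066  0.009 -0.998] F [ 1.3 -0.  -0.1] w 0.003
each [0.38, 0.01, 2.35] turn -0.002 x 5
```

>>> {"api": "servo_tool", "payload": {
  "deltas": [
    [[0.4,0,2.3],0,0],
    [[0.4,0,2.4],0,0],
    [[0.4,0,2.4],0,0],
    [[0.4,0,2.4],0,0],
    [[0.3,0,2.2],0,0],
    [[0,0,0],0,0]
  ]
}}

```text
clock: 8.97
position: [0.4404, 0.1183, 0.0579]
ee_rot: [1.0, 0.002, -0.031, -0.003]
ft_force: [-1.4, -0.9, -0.5]
grip_width: -0.005
```

```bash
python3 plan.py 485 119 63 0.7 5 0
```

```text
t 8.97 pos [0.4404 0.1183 0.0579] xang 0.2 tilt [-0.063  0.006 -0.998] F [-1.4 -0.9 -0.5] w -0.005
each [0.88, -0.01, -0.16] turn -0.002 x 5
```

>>> {"api": "servo_tool", "payload": {
  "deltas": [
    [[0.9,0,-0.25],0,0],
    [[0.9,0,-0.25],0,0],
    [[0.9,0,-0.1],0,0],
    [[0.9,0,-0.1],0,0],
    [[0.9,0,-0.1],0,0],
    [[0,0,0],0,0]
  ]
}}

```text
clock: 9.47
position: [0.4935, 0.1182, 0.0683]
ee_rot: [1.0, 0.001, -0.029, -0.003]
ft_force: [0.5, -0.1, -0.2]
grip_width: 0.003
```

```bash
python3 plan.py 493 119 63 0.7 2 0
```

```text
t 9.47 pos [0.4935 0.1182 0.0683] xang 0.2 tilt [-0.058  0.006 -0.998] F [ 0.5 -0.1 -0.2] w 0.003
each [-0.01, -0.04, 0.27] turn -0.005 x 2
```

>>> {"api": "servo_tool", "payload": {
  "deltas": [
    [[0.3,0,0.1],0,0],
    [[0.3,0,0],0,0],
    [[0.2,0,0],0,0]
  ]
}}

```text
clock: 9.72
position: [0.504, 0.1184, 0.069]
ee_rot: [1.0, 0.001, -0.027, -0.004]
ft_force: [0.5, -0.1, 0.7]
grip_width: 0.001
```

```bash
cat > tog.py <<'E'
from plan import *
def run(tag,x,y,z,a,n):
    plan(x,y,z,a,n,0)
    cc=cal('wrist');p,d=eyes.camera('wrist');W=cloud('wrist',d,cc);cv2.imwrite(f'pics/{tag}.png',p)
    cs=cal('top');ps,ds=eyes.camera('top');Ws=cloud('top',ds,cs);cv2.imwrite(f'pics/{tag}_top.png',ps)
    for nm,p,W in(('wrist',p,W),('top',ps,Ws)):
        h=cv2.cvtColor(p,cv2.COLOR_BGR2HSV);x,y,z=W[...,0],W[...,1],W[...,2]
        g=(y>-.03)&(y<.16)&(x>.44)&(x<.56)&(z>.03)&(z<.1)
        for n,mm in(('red',((h[...,0]<8)|(h[...,0]>172))&(h[...,1]>150)),('green',(h[...,0]>45)&(h[...,0]<75)&(h[...,1]>120))):
            k=g&mm
            if k.sum()>3: q=W[k];print(nm,n,k.sum(),q.mean(0).round(4),'x',q[:,0].min().round(4),q[:,0].max().round(4))
if __name__=='__main__':
    run(sys.argv[1],*[float(q) for q in sys.argv[2:6]],int(sys.argv[6]))
E
python3 tog.py t1 470 119 68 0.7 2
```

```text
t 9.72 pos [0.504  0.1184 0.069 ] xang 0.1 tilt [-0.054  0.007 -0.999] F [ 0.5 -0.1  0.7] w 0.001
each [-1.69, -0.03, 0.14] turn -0.005 x 2
wrist red 1511 [0.4871 0.1193 0.0763] x 0.4768 0.4973
top green 11 [0.481  0.0126 0.0825] x 0.4787 0.4837
```

View pics/t1.png

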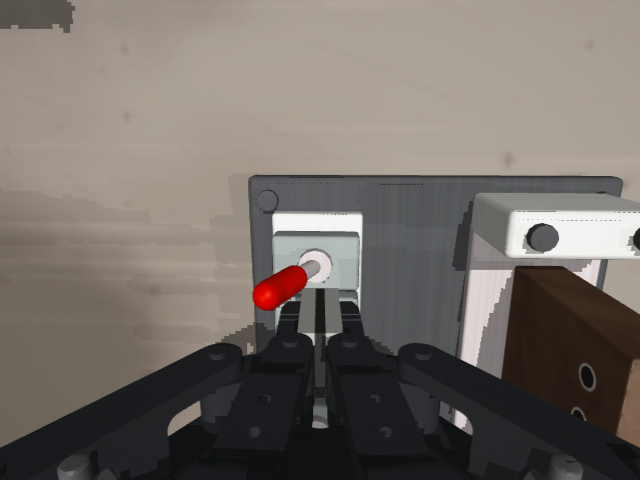

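```bash
python3 - <<'E'
from h import *
o=telemetry.get_obs();cc=cal('wrist');p,d=eyes.camera('wrist');W=cloud('wrist',d,cc)
for u,v in[(315,295),(325,300),(320,310),(320,330),(320,350),(300,320),(345,320),(265,295),(315,262)]:print((u,v),d[v,u].round(3),W[v,u].round(4))
print(o['position'])
for P in (o['position'],o['position']+[0,.011,0],o['position']-[0,.011,0]):
    q=cc[1]@P+cc[2];print(cc[0]['fx']*q[0]/q[2]+cc[0]['cx'],cc[0]['fy']*q[1]/q[2]+cc[0]['cy'],q[2])
pt=cv2.imread('pics/t1_top.png');cv2.imwrite('pics/t1c.png',cv2.resize(pt[165:275,235:395],(800,550),interpolation=cv2.INTER_CUBIC))
E
```

```text
(315, 295) 0.142 [0.5043 0.1289 0.1062]
(325, 300) 0.138 [0.508  0.1289 0.1102]
(320, 310) 0.131 [0.5066 0.1284 0.1173]
(320, 330) 0.119 [0.5073 0.1281 0.1302]
(320, 350) 0.118 [0.5075 0.1231 0.1329]
(300, 320) 0.125 [0.5009 0.1284 0.1248]
(345, 320) 0.133 [0.5148 0.1244 0.1159]
(265, 295) 0.166 [0.4823 0.1193 0.085 ]
(315, 262) 0.204 [0.5001 0.1204 0.0442]
[0.50370253 0.1184157  0.06875322]
319.2924162791237 283.6303173152136 0.18105190221925116
319.3449167248557 260.23698192678194 0.17815744904759645
319.24156805510995 306.28744987248035 0.1839463553909058
```

View pics/t1c.png

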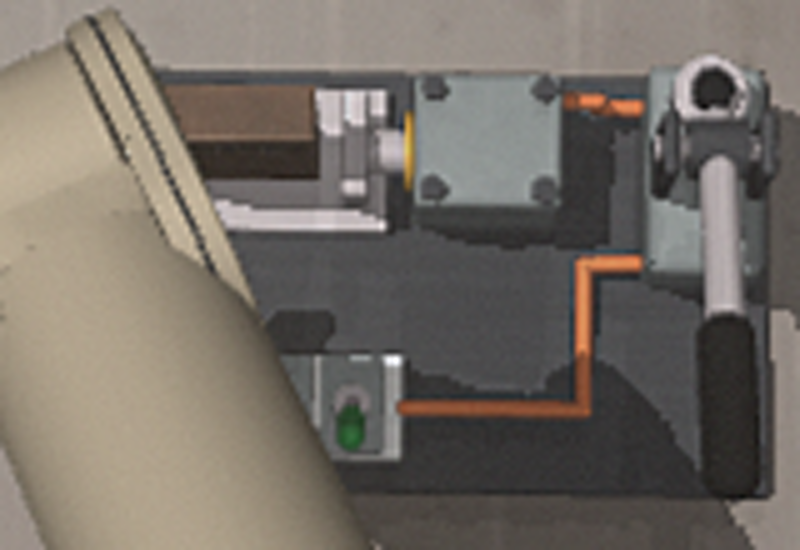

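```bash
python3 - <<'E'
from h import *
W=np.load('w2.npz')['W'];d=np.load('w2.npz')['d']
for v in range(280,400,12):print(v,[ (W[v,u].round(3).tolist()) for u in(268,276,284,300)])
W=np.load('w4.npz')['W'];print('w4 TCP .6313 .0702 .1884 open')
for u,v in((205,310),(205,330),(200,350),(185,340),(435,310),(440,340)):print((u,v),W[v,u].round(3))
p,d=eyes.camera('wrist');W=cloud('wrist',d)
print('now')
for v in range(250,310,4):print(v,W[v,312].round(3),W[v,328].round(3),p[v,328])
E
```

```text
280 [[0.543, -0.019, 0.012], [0.552, -0.018, 0.013], [0.605, 0.094, 0.308], [0.611, 0.094, 0.309]]
292 [[0.542, -0.033, 0.012], [0.602, 0.089, 0.308], [0.605, 0.089, 0.308], [0.611, 0.089, 0.309]]
304 [[0.601, 0.089, 0.319], [0.604, 0.089, 0.319], [0.607, 0.089, 0.319], [0.611, 0.084, 0.308]]
316 [[0.603, 0.088, 0.327], [0.605, 0.088, 0.327], [0.607, 0.087, 0.323], [0.611, 0.08, 0.308]]
328 [[0.604, 0.089, 0.336], [0.607, 0.089, 0.336], [0.607, 0.083, 0.324], [0.611, 0.075, 0.308]]
340 [[0.606, 0.089, 0.344], [0.607, 0.086, 0.338], [0.607, 0.079, 0.325], [0.611, 0.07, 0.308]]
352 [[0.607, 0.089, 0.35], [0.607, 0.082, 0.338], [0.608, 0.075, 0.325], [0.611, 0.065, 0.308]]
364 [[0.608, 0.089, 0.355], [0.607, 0.079, 0.338], [0.608, 0.071, 0.327], [0.611, 0.06, 0.307]]
376 [[0.611, 0.095, 0.369], [0.607, 0.074, 0.337], [0.608, 0.067, 0.327], [0.611, 0.054, 0.307]]
388 [[0.611, 0.093, 0.371], [0.607, 0.07, 0.338], [0.567, -0.123, 0.062], [0.611, 0.05, 0.308]]
w4 TCP .6313 .0702 .1884 open
(205, 310) [0.597 0.08  0.24 ]
(205, 330) [0.6   0.077 0.25 ]
(200, 350) [0.601 0.074 0.256]
(185, 340
[... 257 characters left out ...]
223]
262 [0.498 0.121 0.045] [0.506 0.12  0.042] [214 215 222]
266 [0.498 0.12  0.048] [0.506 0.117 0.041] [213 214 223]
270 [0.499 0.118 0.05 ] [0.506 0.115 0.041] [213 213 222]
274 [0.499 0.116 0.051] [0.506 0.113 0.042] [211 213 221]
278 [0.498 0.111 0.041] [0.506 0.109 0.037] [122 123 123]
282 [0.498 0.109 0.043] [0.506 0.107 0.038] [186 187 178]
286 [0.497 0.104 0.036] [0.506 0.105 0.037] [185 187 178]
290 [0.502 0.128 0.1  ] [0.508 0.128 0.1  ] [107 110 110]
294 [0.503 0.129 0.105] [0.508 0.128 0.104] [107 110 111]
298 [0.503 0.129 0.108] [0.508 0.128 0.107] [106 109 110]
302 [0.503 0.128 0.111] [0.508 0.129 0.111] [106 110 110]
306 [0.503 0.129 0.115] [0.509 0.128 0.114] [106 110 110]
```

The picture shows the shut fingers ending at z 0.100, while the reported TCP is at 0.069. The real tips are therefore about 31 mm short of the reported TCP, and they passed above the red handle. There was no contact force and red hasn't moved. I'll add this offset to every move from here: reported z = tip z − 31 mm.

```bash
python3 plan.py 445 119 72 0.7 3 0
```

```text
t 9.92 pos [0.5031 0.1185 0.0685] xang 0.1 tilt [-0.055  0.007 -0.998] F [-0.2 -0.6  0.8] w -0.001
each [-1.94, -0.02, -0.01] turn -0.003 x 3
```

>>> {"api": "servo_tool", "payload": {
  "deltas": [
    [[-1.9,0,-0.2],0,0],
    [[-1.9,0,-0.1],0,0],
    [[-1.9,0,0],0,0],
    [[0,0,0],0,0],
    [[0.1,0,1.0],0,0],
    [[0.1,0,1.0],0,0],
    [[0.1,0,0.8],0,0],
    [[0.1,0,0.3],0,0],
    [[0,0,0],0,0]
  ]
}}

```text
clock: 10.67
position: [0.4464, 0.1181, 0.0392]
ee_rot: [1.0, 0.001, -0.028, -0.003]
ft_force: [-0.7, -0.6, 0.1]
grip_width: 0.001
```

```bash
cat >> tog.py <<'E'
    pass
E
python3 - <<'E'
from plan import *
plan(480,119,32,.7,4,0)
p,d=eyes.camera('wrist');W=cloud('wrist',d);cv2.imwrite('pics/t2w.png',p)
for v in range(270,310,4):print(v,W[v,312].round(3),W[v,328].round(3))
h=cv2.cvtColor(p,cv2.COLOR_BGR2HSV);k=((h[...,0]<8)|(h[...,0]>172))&(h[...,1]>150)&(W[...,0]>.45)&(W[...,2]>.05);q=W[k];print(k.sum(),q.mean(0) if k.sum() else '')
print('finger x at row 300:',[(u,W[300,u].round(3).tolist()) for u in range(290,352,6)])
E
```

```text
t 10.67 pos [0.4464 0.1181 0.0392] xang 0.1 tilt [-0.056  0.006 -0.998] F [-0.7 -0.6  0.1] w 0.001
each [0.85, -0.02, 0.13] turn -0.002 x 4
270 [0.44  0.111 0.002] [0.449 0.111 0.001]
274 [ 0.44   0.108 -0.   ] [0.449 0.108 0.   ]
278 [0.44  0.106 0.001] [0.449 0.106 0.001]
282 [0.44  0.104 0.001] [0.449 0.104 0.001]
286 [0.44  0.102 0.001] [0.449 0.102 0.001]
290 [0.445 0.128 0.072] [0.451 0.129 0.072]
294 [0.446 0.128 0.075] [0.451 0.128 0.075]
298 [0.446 0.128 0.079] [0.452 0.129 0.079]
302 [0.446 0.128 0.082] [0.452 0.129 0.082]
306 [0.446 0.128 0.085] [0.452 0.128 0.085]
1832 [0.48471563 0.12095899 0.07759067]
finger x at row 300: [(290, [0.428, 0.093, 0.002]), (296, [0.431, 0.093, 0.001]), (302, [0.443, 0.128, 0.081]), (308, [0.445, 0.128, 0.08]), (314, [0.447, 0.128, 0.08]), (320, [0.449, 0.128, 0.081]), (326, [0.451, 0.129, 0.081]), (332, [0.453, 0.128, 0.08]), (338, [0.455, 0.128, 0.079]), (344, [0.458, 0.094, 0.001]), (350, [0.461, 0.099, 0.012])]
```

>>> {"api": "servo_tool", "payload": {
  "deltas": [
    [[0.3,-0.2,0.9],0,0],
    [[0.8,-0.1,-0.05],0,0],
    [[0.8,0,-0.05],0,0],
    [[0.8,0,-0.05],0,0],
    [[0.8,0,-0.05],0,0],
    [[0.3,0,0],0,0]
  ]
}}

```text
clock: 11.22
position: [0.4872, 0.122, 0.0292]
ee_rot: [1.0, 0.001, -0.029, -0.003]
ft_force: [-3.3, -0.2, 1.6]
grip_width: 0.002
```

```bash
python3 plan.py 497 121 31 0.7 2 0
```

```text
t 11.22 pos [0.4872 0.122  0.0292] xang 0.1 tilt [-0.059  0.006 -0.998] F [-3.3 -0.2  1.6] w 0.002
each [0.48, 0.05, -0.12] turn -0.005 x 2
```

Contact force is there now. Continuing.

>>> {"api": "servo_tool", "payload": {
  "deltas": [
    [[0.5,0,-0.1],0,0],
    [[0.5,0,0],0,0],
    [[0.3,0,0],0,0],
    [[0.3,0,0],0,0]
  ]
}}

```text
clock: 11.55
position: [0.4921, 0.122, 0.0287]
ee_rot: [0.999, 0.002, -0.043, -0.0]
ft_force: [-21.8, -3.1, 24.9]
grip_width: 0.0
```

```bash
python3 tog.py t3 460 121 31 0.7 2
```

```text
t 11.55 pos [0.4921 0.122  0.0287] xang 0.2 tilt [-0.086  0.    -0.996] F [-21.8  -3.1  24.9] w 0.0
each [-1.61, 0.04, 0.02] turn -0.004 x 2
wrist red 1145 [0.5167 0.1225 0.073 ] x 0.5093 0.5257
top green 13 [0.4818 0.0119 0.0821] x 0.4786 0.4864
```

Red is over: its handle centre moved from x 0.487 to 0.517, and it is against its stop. Backing off and going along to green, aiming at y ≈ 11–12.

>>> {"api": "servo_tool", "payload": {
  "deltas": [
    [[-1.0,0,-0.1],0,0],
    [[-2,0,0],0,0],
    [[-2,0,0],0,0],
    [[0,0,0],0,0]
  ]
}}

```text
clock: 11.98
position: [0.4426, 0.1221, 0.0351]
ee_rot: [0.999, 0.002, -0.042, -0.0]
ft_force: [0.3, 0.8, -0.4]
grip_width: -0.0
```

```bash
python3 plan.py 442 13 33 0.7 5 0
```

```text
t 11.98 pos [0.4426 0.1221 0.0351] xang 0.2 tilt [-0.085  0.001 -0.996] F [ 0.3  0.8 -0.4] w -0.0
each [-0.02, 2.18, 0.04] turn -0.002 x 5
```

>>> {"api": "servo_tool", "payload": {
  "deltas": [
    [[0,2.2,0],0,0],
    [[0,2.2,0],0,0],
    [[0,2.2,0],0,0],
    [[0,2.2,0],0,0],
    [[0,1.7,0],0,0],
    [[0,0,0],0,0]
  ]
}}

```text
clock: 12.48
position: [0.4491, 0.0132, 0.0375]
ee_rot: [0.999, 0.004, -0.037, -0.0]
ft_force: [-0.3, -0.3, -0.3]
grip_width: 0.003
```

```bash
python3 - <<'E'
from plan import *
plan(480,13,31,.7,4,0)
p,d=eyes.camera('wrist');W=cloud('wrist',d);cv2.imwrite('pics/t4w.png',p)
for v in range(286,310,4):print(v,W[v,312].round(3),W[v,328].round(3))
h=cv2.cvtColor(p,cv2.COLOR_BGR2HSV);x,y,z=[W[...,i] for i in range(3)];g=(y>-.03)&(y<.16)&(x>.44)&(x<.56)&(z>.05)&(z<.1)
for n,k in(('green',(h[...,0]>45)&(h[...,0]<75)&(h[...,1]>120)),('white',(h[...,2]>130)&(h[...,1]<60)),('black',h[...,2]<60),('red',((h[...,0]<8)|(h[...,0]>172))&(h[...,1]>150))):
    k=k&g;q=W[k];print(n,k.sum(),q.mean(0).round(4) if k.sum() else '')
E
```

```text
t 12.48 pos [0.4491 0.0132 0.0375] xang 0.4 tilt [-0.074  0.001 -0.997] F [-0.3 -0.3 -0.3] w 0.003
each [0.78, 0.01, 0.11] turn -0.001 x 4
286 [ 0.443 -0.002  0.001] [ 0.451 -0.001  0.001]
290 [0.449 0.025 0.07 ] [0.455 0.026 0.07 ]
294 [0.449 0.025 0.073] [0.455 0.026 0.074]
298 [0.45  0.025 0.077] [0.455 0.025 0.076]
302 [0.45  0.025 0.08 ] [0.455 0.025 0.08 ]
306 [0.45  0.026 0.085] [0.455 0.025 0.083]
green 2085 [0.484  0.0196 0.0763]
white 2324 [0.4847 0.0561 0.0746]
black 3558 [0.4711 0.059  0.0819]
red 2533 [0.5128 0.1148 0.0713]
```

>>> {"api": "servo_tool", "payload": {
  "deltas": [
    [[0.4,-0.3,0.6],0,0],
    [[0.8,0,0],0,0],
    [[0.8,0,-0.05],0,0],
    [[0.8,0,-0.1],0,0],
    [[0.5,0,-0.1],0,0],
    [[0.4,0,0],0,0],
    [[0.4,0,0],0,0]
  ]
}}

```text
clock: 13.12
position: [0.4931, 0.0223, 0.0299]
ee_rot: [0.999, 0.006, -0.039, -0.001]
ft_force: [-18.1, -1.1, 7.3]
grip_width: -0.0
```

```bash
python3 tog.py t5 497 16 31 0.7 2
```

```text
t 13.12 pos [0.4931 0.0223 0.0299] xang 0.7 tilt [-0.077  0.001 -0.997] F [-18.1  -1.1   7.3] w -0.0
each [0.19, 0.32, -0.07] turn 0.0 x 2
wrist red 3892 [0.5161 0.1156 0.0762] x 0.5043 0.5273
wrist green 881 [0.5171 0.0209 0.0722] x 0.5101 0.525
top red 45 [0.5173 0.1141 0.0737] x 0.5075 0.5282
```

Green is over too, at x 0.517. Backing off, raising, and checking all four.

>>> {"api": "servo_tool", "payload": {
  "deltas": [
    [[-1.0,0.1,-0.1],0,0],
    [[-2,0.2,0],0,0],
    [[-2,0.2,-0.5],0,0],
    [[0,0,-3],0,0],
    [[0,0,-4],0,0],
    [[0,0,-4],0,0],
    [[0,0,-3],0,0],
    [[0,0,0],0,0]
  ]
}}

```text
clock: 13.88
position: [0.45, 0.0188, 0.1841]
ee_rot: [0.999, 0.009, -0.039, -0.002]
ft_force: [0.2, 0.5, -0.8]
grip_width: -0.0
```

```bash
python3 - <<'E'
from plan import *
plan(485,-151,180,.7,8,0)
p,d=eyes.camera('wrist');W=cloud('wrist',d);pt,dt=eyes.camera('top');Wt=cloud('top',dt);ps,_=eyes.camera('scene')
cv2.imwrite('pics/chk.png',np.vstack([np.hstack([cv2.resize(p,(400,300)),cv2.resize(ps,(400,300))]),cv2.resize(pt[170:270,230:397],(800,300),interpolation=cv2.INTER_CUBIC)]))
x,y,z=[Wt[...,i] for i in range(3)]
for zb in(.1,.11,.12,.13,.14,.15,.16,.17,.18):
    k=(abs(z-zb)<.005)&(y<-.12)&(y>-.18)&(x>.42)&(x<.62)
    if k.sum()>3:print('lever',zb,k.sum(),Wt[k].mean(0).round(4),y[k].min().round(3),y[k].max().round(3))
E
```

```text
t 13.88 pos [0.45   0.0188 0.1841] xang 1.0 tilt [-0.078  0.004 -0.997] F [ 0.2  0.5 -0.8] w -0.0
each [0.4, 2.13, 0.01] turn 0.001 x 8
lever 0.1 12 [ 0.6018 -0.1433  0.0999] -0.176 -0.126
lever 0.11 30 [ 0.6083 -0.1496  0.1123] -0.179 -0.124
lever 0.12 159 [ 0.6071 -0.1493  0.1215] -0.178 -0.124
lever 0.13 125 [ 0.5934 -0.1524  0.1291] -0.175 -0.127
lever 0.14 89 [ 0.5585 -0.1512  0.14  ] -0.174 -0.143
lever 0.15 65 [ 0.5354 -0.1505  0.1499] -0.164 -0.139
lever 0.16 113 [ 0.5134 -0.1506  0.1604] -0.165 -0.139
lever 0.17 139 [ 0.4887 -0.1507  0.1703] -0.164 -0.14
lever 0.18 137 [ 0.4671 -0.1517  0.1795] -0.163 -0.139
```

View pics/chk.png

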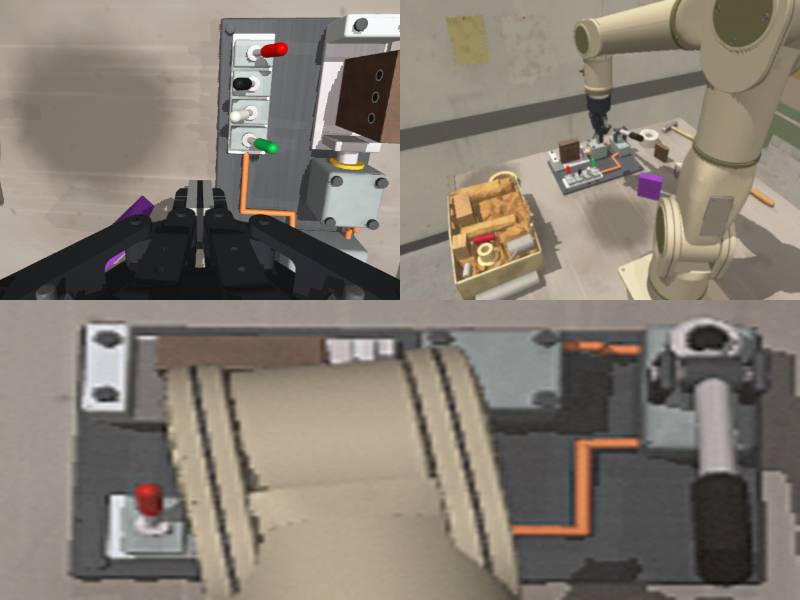

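The check shows red and green over, black and white still back, and the block upright. The grip axis runs along y = −0.151, with its top at z ≈ 0.17 where x = 0.489. Moving above the grip.

>>> {"api": "servo_tool", "payload": {
  "deltas": [
    [[0.4,2.1,0],0,0],
    [[0.4,2.1,0],0,0],
    [[0.4,2.1,0],0,0],
    [[0.4,2.1,0],0,0],
    [[0.4,2.1,0],0,0],
    [[0.4,2.1,0],0,0],
    [[0.4,2.1,0],0,0],
    [[0.3,2.0,0],0,0],
    [[0,0,0],0,0]
  ]
}}

```text
clock: 14.78
position: [0.474, -0.152, 0.1586]
ee_rot: [0.999, 0.012, -0.053, -0.005]
ft_force: [-1.1, -1.1, -1.0]
grip_width: 0.003
```

```bash
python3 plan.py 485 -151 160 0.7 1 0
```

```text
t 14.78 pos [ 0.474  -0.152   0.1586] xang 1.4 tilt [-0.106  0.009 -0.994] F [-1.1 -1.1 -1. ] w 0.003
each [1.08, -0.07, -0.26] turn 0.013 x 1
```

>>> {"api": "servo_tool", "payload": {
  "deltas": [
    [[1.1,0,0],0.012,0],
    [[0.25,0,2.5],0,0],
    [[0.25,0,2.5],0,0],
    [[0.25,0,2.5],0,0],
    [[0.2,0,1.8],0,0]
  ]
}}

```text
clock: 15.2
position: [0.4841, -0.1513, 0.0592]
ee_rot: [0.999, 0.005, -0.053, -0.005]
ft_force: [1.9, -1.0, 10.6]
grip_width: -0.0
```

```bash
python3 plan.py 485 -151 48 0.7 1 0
```

```text
t 15.2 pos [ 0.4841 -0.1513  0.0592] xang 0.6 tilt [-0.106  0.009 -0.994] F [ 1.9 -1.  10.6] w -0.0
each [0.21, -0.02, 1.11] turn -0.002 x 1
```

Pressing with 10.6 N. Now to the stop.

>>> {"api": "servo_tool", "payload": {
  "deltas": [
    [[0.1,0,0.8],0,0],
    [[0.05,0,0.5],0,0],
    [[0,0,0.3],0,0]
  ]
}}

```text
clock: 15.45
position: [0.485, -0.1509, 0.0488]
ee_rot: [0.999, 0.005, -0.053, -0.003]
ft_force: [-23.8, 3.5, 65.0]
grip_width: -0.002
```

```bash
python3 - <<'E'
from plan import *
plan(485,-151,165,.7,5,0)
pt,dt=eyes.camera('top');Wt=cloud('top',dt);x,y,z=[Wt[...,i] for i in range(3)]
k=(y<-.135)&(y>-.165)&(x>.44)&(x<.59)&(z>.03)&(z<.15)
for a in np.arange(.44,.6,.015):
    q=k&(abs(x-a)<.007)
    if q.sum()>3:print(a.round(3),q.sum(),np.percentile(z[q],80).round(3))
E
```

```text
t 15.45 pos [ 0.485  -0.1509  0.0488] xang 0.6 tilt [-0.106  0.005 -0.994] F [-23.8   3.5  65. ] w -0.002
each [-0.25, -0.01, -2.31] turn -0.0 x 5
0.47 7 0.058
```

The stop is reached at reported z ≈ 0.049, with 65 N from fingertip overdrive, so I'll press more gently from here. Lifting now.

>>> {"api": "servo_tool", "payload": {
  "deltas": [
    [[-0.1,0,-1.0],0,0],
    [[-0.3,0,-2.7],0,0],
    [[-0.3,0,-2.7],0,0],
    [[-0.3,0,-2.7],0,0],
    [[-0.2,0,-2.2],0,0],
    [[0,0,0],0,0],
    [[0,0,0],0,0],
    [[0,0,0],0,0],
    [[0,0,0],0,0],
    [[0,0,0],0,0]
  ]
}}

```text
clock: 16.33
position: [0.4775, -0.1455, 0.158]
ee_rot: [0.998, 0.008, -0.062, -0.006]
ft_force: [-0.3, 0.2, -0.2]
grip_width: -0.001
```

```bash
cat > lev.py <<'E'
from plan import *
plan(485,-151,50,.7,5,0)
p,dt=eyes.camera('top');Wt=cloud('top',dt);x,y,z=[Wt[...,i] for i in range(3)]
k=(y<-.135)&(y>-.165)&(z>.03)&(z<.2)
print('lever z at x:',[(a,int(q.sum()),float(np.percentile(z[q],80).round(3))) for a in(.455,.47,.485,.5,.52,.54,.56) for q in[k&(abs(x-a)<.006)] if q.sum()>3])
s=(abs(z-.115)<.008)&(y<.14)&(y>0)&(x>.59)&(x<.66)
if s.sum()>50:
    q=Wt[s];r=cv2.minAreaRect((q[:,:2]*1000).astype(np.float32));print('block',r,np.median(q[:,2]),'y',np.percentile(q[:,1],[2,98]))
b=(abs(z-.06)<.008)&(y<.08)&(y>-.01)&(x>.6)&(x<.645)
if b.sum():print('ram y',np.percentile(y[b],[2,98]).round(4),b.sum())
cv2.imwrite('pics/lev.png',cv2.resize(p[165:275,235:395],(800,550),interpolation=cv2.INTER_CUBIC))
E
python3 lev.py
```

```text
t 16.33 pos [ 0.4775 -0.1455  0.158 ] xang 1.0 tilt [-0.123  0.01  -0.992] F [-0.3  0.2 -0.2] w -0.001
each [0.41, 0.14, 2.12] turn 0.001 x 5
lever z at x: []
block ((624.0626220703125, 72.80909729003906), (26.728872299194336, 77.6756591796875), 0.04768995940685272) 0.11499462494980062 y [0.03440922 0.11095431]
ram y [-0.0067  0.0716] 171
```

>>> {"api": "servo_tool", "payload": {
  "deltas": [
    [[0.5,0.2,2.1],0,0],
    [[0.4,0.2,2.1],0,0],
    [[0.4,0.1,2.1],0,0],
    [[0.3,0.1,2.1],0,0],
    [[0.2,0,1.6],0,0],
    [[0,0,0.2],0,0]
  ]
}}

```text
clock: 16.88
position: [0.4839, -0.1497, 0.0522]
ee_rot: [0.998, 0.008, -0.061, -0.005]
ft_force: [-3.9, 0.4, 16.2]
grip_width: -0.003
```

```bash
python3 plan.py 485 -151 49 0.7 1 0
```

```text
t 16.88 pos [ 0.4839 -0.1497  0.0522] xang 1.0 tilt [-0.122  0.01  -0.992] F [-3.9  0.4 16.2] w -0.003
each [0.15, 0.14, 0.31] turn 0.005 x 1
```

>>> {"api": "servo_tool", "payload": {
  "deltas": [
    [[0,0,0.3],0,0],
    [[0,0,-0.6],0,0],
    [[-0.3,0,-2.5],0,0],
    [[-0.3,0,-2.7],0,0],
    [[-0.3,0,-2.7],0,0],
    [[-0.2,0,-2.0],0,0],
    [[0,0,0],0,0],
    [[0,0,0],0,0],
    [[0,0,0],0,0],
    [[0,0,0],0,0],
    [[0,0,0],0,0]
  ]
}}

```text
clock: 17.8
position: [0.482, -0.15, 0.156]
ee_rot: [0.998, 0.008, -0.067, -0.007]
ft_force: [0.9, -0.0, -0.4]
grip_width: 0.002
```

```bash
python3 lev.py
```

```text
t 17.8 pos [ 0.482 -0.15   0.156] xang 1.0 tilt [-0.133  0.013 -0.991] F [ 0.9 -0.  -0.4] w 0.002
each [0.34, 0.05, 2.09] turn 0.001 x 5
lever z at x: [(0.56, 12, 0.062)]
block ((624.2613525390625, 85.56712341308594), (80.00891876220703, 27.942142486572266), 88.59654998779297) 0.11493368744151913 y [0.04640745 0.12417516]
ram y [-0.0057  0.0718] 172
```

The block has moved from y 73 to 86 mm. Stroke three next.

>>> {"api": "servo_tool", "payload": {
  "deltas": [
    [[0.4,0,2.1],0,0],
    [[0.4,0,2.1],0,0],
    [[0.3,0,2.1],0,0],
    [[0.3,0,2.1],0,0],
    [[0.2,0,1.6],0,0],
    [[0,0,0.3],0,0],
    [[0,0,0.3],0,0]
  ]
}}

```text
clock: 18.43
position: [0.4867, -0.1498, 0.0511]
ee_rot: [0.998, 0.008, -0.064, -0.005]
ft_force: [-13.0, 2.7, 52.4]
grip_width: -0.001
```

>>> {"api": "servo_tool", "payload": {
  "deltas": [
    [[0,0,-0.6],0,0],
    [[-0.3,0,-2.5],0,0],
    [[-0.3,0,-2.7],0,0],
    [[-0.3,0,-2.7],0,0],
    [[-0.2,0,-2.3],0,0],
    [[0,0,0],0,0],
    [[0,0,0],0,0],
    [[0,0,0],0,0],
    [[0,0,0],0,0],
    [[0,0,0],0,0]
  ]
}}

```text
clock: 19.27
position: [0.4855, -0.15, 0.1586]
ee_rot: [0.997, 0.008, -0.071, -0.007]
ft_force: [-1.2, -0.2, -0.4]
grip_width: -0.001
```

```bash
python3 lev.py
```

```text
t 19.27 pos [ 0.4855 -0.15    0.1586] xang 1.0 tilt [-0.142  0.013 -0.99 ] F [-1.2 -0.2 -0.4] w -0.001
each [0.3, 0.05, 2.15] turn 0.001 x 5
lever z at x: [(0.56, 10, 0.057)]
block ((623.8627319335938, 87.75247955322266), (78.75037384033203, 27.068675994873047), 89.14781951904297) 0.11494695056200323 y [0.05005865 0.12622175]
ram y [-0.0067  0.0717] 176
```

The block is now at y 88 with its end at the jaw face. Strokes four and five (one spare) follow.

>>> {"api": "servo_tool", "payload": {
  "deltas": [
    [[0.3,0,2.1],0,0],
    [[0.3,0,2.1],0,0],
    [[0.3,0,2.1],0,0],
    [[0.3,0,2.1],0,0],
    [[0.2,0,1.7],0,0],
    [[0,0,0.3],0,0],
    [[0,0,0.3],0,0]
  ]
}}

```text
clock: 19.9
position: [0.4866, -0.1497, 0.0514]
ee_rot: [0.998, 0.008, -0.069, -0.005]
ft_force: [-8.9, 2.0, 52.3]
grip_width: 0.0
```

>>> {"api": "servo_tool", "payload": {
  "deltas": [
    [[0,0,-0.6],0,0],
    [[-0.3,0,-2.5],0,0],
    [[-0.3,0,-2.7],0,0],
    [[-0.3,0,-2.7],0,0],
    [[-0.3,0,-2.3],0,0],
    [[0,0,0],0,0],
    [[0,0,0],0,0],
    [[0,0,0],0,0],
    [[0,0,0],0,0],
    [[0,0,0],0,0]
  ]
}}

```text
clock: 20.73
position: [0.4851, -0.15, 0.1582]
ee_rot: [0.997, 0.008, -0.076, -0.007]
ft_force: [0.6, 0.7, -0.7]
grip_width: -0.004
```

>>> {"api": "servo_tool", "payload": {
  "deltas": [
    [[0.3,0,2.1],0,0],
    [[0.3,0,2.1],0,0],
    [[0.3,0,2.1],0,0],
    [[0.3,0,2.1],0,0],
    [[0.2,0,1.7],0,0],
    [[0,0,0.3],0,0],
    [[0,0,0.2],0,0]
  ]
}}

```text
clock: 21.32
position: [0.4849, -0.1496, 0.0512]
ee_rot: [0.997, 0.008, -0.074, -0.006]
ft_force: [-8.7, 2.3, 44.2]
grip_width: -0.004
```

>>> {"api": "servo_tool", "payload": {
  "deltas": [
    [[0,0,-0.6],0,0],
    [[-0.3,0,-2.5],0,0],
    [[-0.3,0,-2.7],0,0],
    [[-0.3,0,-2.7],0,0],
    [[-0.3,0,-2.7],0,0],
    [[-0.2,0,-2.5],0,0],
    [[0,0,-2.5],0,0],
    [[0,0,0],0,0],
    [[0,0,0],0,0],
    [[0,0,0],0,0],
    [[0,0,0],0,0]
  ]
}}

```text
clock: 22.23
position: [0.4899, -0.1505, 0.2116]
ee_rot: [0.996, 0.008, -0.083, -0.008]
ft_force: [0.6, -0.2, -0.7]
grip_width: -0.003
```

```bash
python3 lev.py; python3 - <<'E'
from h import *
p,d=eyes.camera('wrist');s,_=eyes.camera('scene');cv2.imwrite('pics/end.png',np.hstack([cv2.resize(p,(400,300)),cv2.resize(s[180:330,220:420],(400,300))]))
E
```

```text
t 22.23 pos [ 0.4899 -0.1505  0.2116] xang 1.0 tilt [-0.166  0.015 -0.986] F [ 0.6 -0.2 -0.7] w -0.003
each [0.44, 0.07, 3.2] turn 0.001 x 5
lever z at x: [(0.47, 5, 0.17), (0.485, 7, 0.168), (0.5, 12, 0.165), (0.52, 20, 0.159), (0.56, 19, 0.06)]
block ((624.021240234375, 88.45243072509766), (27.06667709350586, 77.56587982177734), 0.42330852150917053) 0.11487425353515653 y [0.05028439 0.12664157]
ram y [-0.0067  0.0711] 187
```

View pics/end.png

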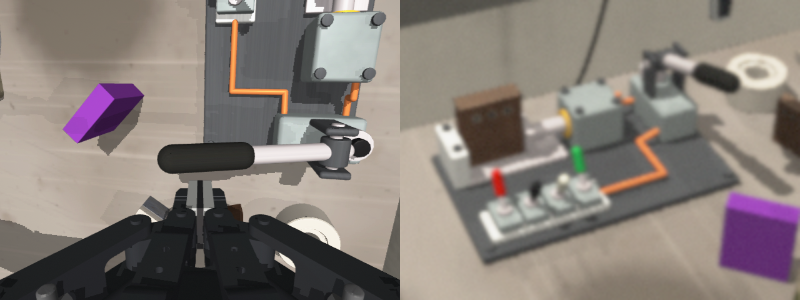

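```bash
python3 -c "
from workcell import order
print(order.hand_in())"
```

```text
the job is handed in; nothing more can be done
None
```

The job is done and handed in at about 22 s on the robot clock; the hand-in reported no verdict.

**What I did**
- I stood the larger brown block on the bed and let go of it, at (622, 73.5) mm and 0.6° off square.
- I threw the red and green toggles over.
- I worked the lever through five full strokes, one more than needed. Each went to the stop and fully back up.

**Last checks**
- **Block:** upright, with its top at z = 0.115 m. Its centre is at y = 88 mm, which puts its end at the jaw face (about 128 mm), and it is about 0.4° off square. Its position changed by less than 1 mm over the last two strokes.
- **Clamping force:** I had no reading of how hard the ram presses the block. I infer it is tight because the block had stopped moving.
- **Toggles and lever:** red and green are over, white and black are back, and the lever is up.
- **Bystanders:** nothing I did came near the tape roll, hub or steel block. I did not measure them again at the end.

**What disagreed or went wrong**
- **TCP offset:** the real fingertips end about 31 mm behind the reported TCP. My first pass at the red toggle went over it without touching. I measured the offset with the wrist camera and allowed for it afterwards. It also means the block was held only near its top edge.
- **Tool tilt:** the tool's tilt drifted from 0 to about 0.17 rad during the run.
- **Lever force:** the first stroke hit the stop with 65 N at the fingertips. Later strokes read up to 52 N. All are below the 120 N wrist limit.
- **Camera agreement:** positions from the top and wrist cameras differed by 2 to 6 mm, depending on the point.

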